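# Catch the toggles from the chute and park the dish against the tray

### The arm

A 7-joint arm with a two-finger parallel gripper is mounted at the origin on the work surface. World frame = base frame: x ahead of the robot, y to its left, z up, the work surface at z = 0. Lengths are in m, angles in rad, forces in N, time in s.
With the tool pointing down it reaches from about 0.425 to 0.925 m from the base axis. Payload 6.8 kg.
Tool frame: the origin (TCP) lies at the very end of the fingers, on their centre line; the grasp point (between the pads) lies 19 mm behind it; z points along the fingers, y is the direction in which the jaws open and shut (so a half turn about z gives the same grasp; the last joint's range is limited). The gripper opens to 88 mm and grips with 3 to 60 N. Pads are 20 mm wide; open, the fingers measure 115 mm over their backs; the gripper's body (75 mm by 178 mm) begins 61 mm behind the grasp point.
Start: joints at [1.094, 0.477, 0.022, 1.555, -0.011, 1.109, -0.083], TCP at [0.243, -0.63, 0.223] pointing down, gripper open.
Joint ranges: [-2.96, 2.96], [-0.34, 2.1], [-1.41, 1.46], [0.24, 2.44], [-1.37, 4.51], [0.17, 1.92], [-2.96, 2.96]. Speed limits (rad/s): [2.39, 2.39, 3.14, 3.14, 3.14, 3.14, 3.14].

### API

Orientations are given as a unit quaternion [w, x, y, z].
In Python, from rig import manip, viewer, close_job gives the robot as it stands.
- The arm moves only by the tool step_arm, never from a script. Its argument "steps" is a list of rows, each a list of 6 numbers: the shift along the tool's x, y, z in mm, then the turn, a rotation vector about the tool's x, y, z in degrees. In form: [[dx, dy, dz, wx, wy, wz], ...]. A call has 1 to 12 rows; each row shifts and turns the pose as measured when the row begins, along the tool's axes as they then stand; what a row does not reach is not made up. A row lasts 1/12 s, in which the tool goes at most 41.7 mm and 7.16 degrees, less where a joint would pass 70% of its speed; a pose out of reach is approached as far as the arm can. A call is refused whole if a number of a shift passes 41.7 or a number of a turn 7.16, either way. A call with a gripper value outside its range is refused whole. "gripper" is the finger opening in mm, from 0 to 87.8, set as the call begins (left out, the last holds). The fingers move at their own pace and stop on an object; the grip force is fixed at half the most. Time passes only in rows, so rows that do not move let the fingers close. It gives the time, the measured TCP pose, the force and the opening at its end, in the units of the state.
- manip.read_state(): the state, without advancing time (a new reading comes with each control period).
- viewer.capture(name): name is "side" or "top" or "wrist"; returns a dict with "pixels" (400x640x3 uint8, red, green, blue), "fx", "fy", "cx", "cy" (pixels), "rvec" (rotation vector, rad) and "tvec" (3), from world to camera coordinates, as OpenCV has them. Camera axes: x right, y down, z forward; pixel columns grow to the right and rows downward; lengths in m; the calibration is good to about 2 mm. A picture is of the moment at which its call begins. There is no depth.
- close_job(): hands the job in, once; it reports no verdict.
Trained networks look in the newest picture that a camera, given by its name, has taken for a name from the list of things; names that differ only in an ending like _2 or _b are one class to them, and where a whole thing is asked for, a point or a joint stands for the part that bears it (a point fixed in the world has none). Each returns a list of dicts, best first, with "confidence" (0 to 1); they miss things now and then, are a little off and sometimes report something else, mostly with a low value. They report only what shows in the picture. A call takes as long as a camera call. They do not tell look-alikes from the thing itself.
- viewer.find_in(camera, name): "point" ([x, y, z] in m, in world coordinates, good to about 4 mm: the middle of the surface that is visible of it).
- viewer.masks_of(camera, name): "pixels" (400x640 bool, what is visible of it).
- viewer.mark_of(camera, name): "point" ([x, y, z] in m, in world coordinates, good to about 4 mm: a listed point, or the origin of a listed thing).
The state is a dict: "clock": time; "q": joint angles; "dq": joint speeds; "joint_torque": joint torques, N m; "tool_pos": TCP position; "tool_rot": TCP orientation; "ft_force": force on the tool from outside, world axes, zero at the start; "ft_torque": the same for the moment, N m; "opening": finger opening in m.
Only numpy, scipy, OpenCV 4.12 (cv2) and the standard library are available. Lean on these libraries where they do the work, as an engineer would, in place of code of your own. Each camera call takes 0.05 s, during which the arm holds its last target. There are 200 camera calls.

### The job

Take the wooden dish by its handle and, holding it off the bench under the chute's outlet, lift the gate's two feet with the dish's rim so that all three toggles slide into the dish, letting none fall on the bench. Then stand the dish on the bench in front of the sorting tray, handle away from the tray, and butt the end opposite the handle flush against the tray's front face so that no gap is left and the dish does not stick out past the tray's sides. Let go of it, with the gate shut again, all three toggles still in the dish and the other things on the bench left where they are.

Things in the scene. Friction and masses are not known exactly. Their poses are not given: they have to be found in the camera images.
- dish: loose plywood dish (an open box) with a straight handle: 110 long (x) x 84 wide (y) x 50 high, walls and floor 4 mm, 130 g. Origin: centre of its underside; z up; the handle sticks out along -x from the middle of one short end, 90 long, 16 wide, 24 tall, its underside 18 and its top 42 above the dish's underside
- dish_grip (a point): point in the middle of the dish's handle, 95 mm along -x from the dish's centre, 30 mm above its underside
- dish_front (a point): centre of the dish's flat short end away from the handle (55 mm along +x, 25 mm up); x axis points out of that end
- chute: fixed tilted chute on a stand: narrow wooden trough with an aluminium floor, open on top, 25 mm wide inside (33 outside), 200 long, sloping 38 degrees. Origin on the bench right under the lower end of its floor (the lip); pieces come out along -x, +x goes up the slope. The stand fills the space below from 70 mm behind the lip (x > 0.07) on; nearer, the space under the trough is clear
- chute_lip (a point): lower end of the chute's floor, 165 mm above the bench
- gate (a joint): lift of the steel gate in m: 0 shut (it falls shut by its own 50 g), 0.05 fully up. An upright plate across the chute's lower end, 7 mm in front of the lip, sliding straight up. Pieces begin to get out under it at about 0.023; 0.035 to 0.045 lets them all out
- gate_foot_left (a point): centre of the underside of one of the gate's two feet: flat tabs 40 wide (across the chute) x 16 x 5 mm on legs either side of the outlet, underside 102 mm above the bench when shut. They reach from 20 to 60 mm either side of the chute's centre line; pieces fall through the 40 mm gap between. A dish whose two long walls rise under the feet lifts the gate
- gate_foot_right (a point): the same point of the other foot
- tray: fixed wooden sorting tray with brass bits, 120 deep (x) x 140 wide (y) x 50 high, standing on the bench. Origin: centre of its underside; its flat front face looks along -x, roughly to the robot
- tray_face (a point): centre of the tray's flat front face (140 wide, 50 high), 25 mm above the bench; -x points out of the face, y along it
- toggle0: polished dark wooden toggle, a rounded block 28 x 20 x 16 mm, about 12 g, number 1 in the row behind the gate; origin at its centre, x along its length, z along its 16 mm side
- toggle1: polished dark wooden toggle, a rounded block 28 x 20 x 16 mm, about 12 g, number 2 in the row behind the gate; origin at its centre, x along its length, z along its 16 mm side
- toggle2: polished dark wooden toggle, a rounded block 28 x 20 x 16 mm, about 12 g, number 3 in the row behind the gate; origin at its centre, x along its length, z along its 16 mm side
- dye_bottle: bystander: dye bottle, 36 mm across, 70 tall, standing; to be left alone
- jar: bystander: clear jar with a white lid, 60 across, 75 tall, standing; to be left alone
- tape: bystander: roll of tape lying flat, 90 across, 18 tall; to be left alone
- maul: bystander: turned wooden maul, 60 across, 175 tall, standing on its head; to be left alone
- awl: bystander: wooden-handled awl, 130 long, lying; to be left alone
- weight: bystander: brass weight, 56 across, 50 tall; to be left alone
- brush: bystander: brush, 170 long, lying; to be left alone
There are look-alikes about, which are no part of the job. What is shaped like the dish but green is not meant.

How it is judged:
On the way, in this order (a step that is already met when the one before it is completed fails the run):
1. the dish, held off the bench under the outlet, has begun to lift the gate (value of joint gate above 0.006 m and height (world z) of dish above 0.03 m and horizontal distance between dish and chute_lip below 0.09 m), for 0.05 s.
2. all three toggles are in the dish while it is still off the bench (x of toggle0 in the frame of dish between -0.055 and 0.055 m and y of toggle0 in the frame of dish between -0.042 and 0.042 m and z of toggle0 in the frame of dish between 0 and 0.055 m and x of toggle1 in the frame of dish between -0.055 and 0.055 m and y of toggle1 in the frame of dish between -0.042 and 0.042 m and z of toggle1 in the frame of dish between 0 and 0.055 m and x of toggle2 in the frame of dish between -0.055 and 0.055 m and y of toggle2 in the frame of dish between -0.042 and 0.042 m and z of toggle2 in the frame of dish between 0 and 0.055 m and height (world z) of dish above 0.02 m), for 0.2 s.
At the end, for the whole second after the job is handed in: All three toggles are in the dish; the dish stands upright on the bench, at rest, its end opposite the handle flush against the tray's front face (gap under 5 mm, within 3.4 degrees, within 35 mm of the face's middle); the gate is shut (x of toggle0 in the frame of dish between -0.055 and 0.055 m and y of toggle0 in the frame of dish between -0.042 and 0.042 m and z of toggle0 in the frame of dish between 0 and 0.055 m and x of toggle1 in the frame of dish between -0.055 and 0.055 m and y of toggle1 in the frame of dish between -0.042 and 0.042 m and z of toggle1 in the frame of dish between 0 and 0.055 m and x of toggle2 in the frame of dish between -0.055 and 0.055 m and y of toggle2 in the frame of dish between -0.042 and 0.042 m and z of toggle2 in the frame of dish between 0 and 0.055 m and height (world z) of dish below 0.005 m and angle between dish's own z axis and vertical below 0.05 rad and x of dish_front in the frame of tray_face between -0.005 and 0.005 m and y of dish_front in the frame of tray_face between -0.035 and 0.035 m and angle between the x axis of dish and the x axis of tray, either way round below 0.06 rad and value of joint gate below 0.005 m and linear speed of dish below 0.02 m/s); the robot touches nothing.
It fails at once if a toggle falls on the bench ((height (world z) of toggle0 below 0.03 m and horizontal distance between toggle0 and dish above 0.085 m) or (height (world z) of toggle1 below 0.03 m and horizontal distance between toggle1 and dish above 0.085 m) or (height (world z) of toggle2 below 0.03 m and horizontal distance between toggle2 and dish above 0.085 m)).
It fails at once if a bystander is moved more than 30 mm (distance of any of dye_bottle, jar, tape, maul, awl, weight, brush from where it was at the start of the episode above 0.03 m).
It also fails if it takes over 59 s, if anything falls off the work surface, if the arm or the gripper's body presses on something with over 40 N, if the wrist force passes 120 N, or if a joint passes its speed limit or range.

## Working session

There is one attempt and no reset: what is moved stays moved. The work goes in short steps, Python scripts to look and compute and a tool call to move; the robot and the scene stay as the last step left them, time stands still between calls to the robot, and variables do not carry over. Pictures are saved under pics/ and viewed, about 8 in all and at most 12, crops included, and the job is handed in when it is done.

Besides the shell and the picture viewer there is one more tool, called after "Call:" as name(argument=value, ...), one argument or row to a line, values as JSON. step_arm: Moves the arm, as the interface text tells. Its arguments: {"type":"object","properties":{"steps":{"type":"array"},"gripper":{"type":"number"}},"required":["steps"]}

```bash
mkdir -p pics; ls
cat > h.py <<'E'
import numpy as np, cv2
from rig import manip, viewer, close_job
from scipy.spatial.transform import Rotation as R
def cap(cam,fn=None):
    c=viewer.capture(cam)
    if fn: cv2.imwrite('pics/'+fn,c['pixels'][:,:,::-1])
    return c
def proj(c,P):
    K=np.array([[c['fx'],0,c['cx']],[0,c['fy'],c['cy']],[0,0,1.]])
    return cv2.projectPoints(np.array(P,float).reshape(-1,3),np.array(c['rvec']),np.array(c['tvec']),K,None)[0].reshape(-1,2)
def back(c,uv,z):
    Rm=R.from_rotvec(c['rvec']).as_matrix();o=-Rm.T@np.array(c['tvec'])
    out=[]
    for u,v in np.array(uv,float).reshape(-1,2):
        d=Rm.T@np.array([(u-c['cx'])/c['fx'],(v-c['cy'])/c['fy'],1]);out.append(o+d*(z-o[2])/d[2])
    return np.array(out)
def tool():
    s=manip.read_state();q=s['tool_rot'];return np.array(s['tool_pos']),R.from_quat([q[1],q[2],q[3],q[0]])
E
python3 - <<'E'
from h import *
ims=[]
for cam in ['top','side']:
    c=cap(cam,cam+'0.png')
    print(cam,c['fx'],c['rvec'],c['tvec'])
    for n in ['dish','dish_grip','dish_front','chute','chute_lip','gate_foot_left','gate_foot_right','tray','tray_face','toggle0','maul','jar','tape','dye_bottle','awl','weight','brush']:
        for d in viewer.mark_of(cam,n)[:3]: print(n,np.round(d['point'],3),round(d['confidence'],2),np.round(proj(c,d['point'])[0]))
s=manip.read_state();print(s['clock'],s['tool_rot'])
E
```

```text
pics
top 396.0988109849959 [ 2.10045853 -2.14836548  0.19161613] [0.02281196 0.51000865 1.2210303 ]
dish [0.522 0.051 0.004] 0.84 [311. 203.]
dish [ 0.21   0.299 -0.002] 0.7 [234. 301.]
dish_grip [0.182 0.387 0.029] 0.83 [204. 312.]
dish_grip [0.434 0.082 0.029] 0.81 [301. 229.]
dish_grip [ 0.762 -0.048  0.001] 0.16 [338. 134.]
dish_front [0.576 0.03  0.023] 0.84 [316. 186.]
dish_front [0.225 0.247 0.024] 0.62 [249. 297.]
chute [ 0.608 -0.136 -0.002] 0.96 [366. 177.]
chute [0.752 0.076 0.004] 0.66 [302. 137.]
chute_lip [ 0.611 -0.138  0.164] 0.92 [372. 162.]
gate_foot_left [ 0.645 -0.124  0.102] 0.72 [365. 157.]
gate_foot_right [ 0.568 -0.15   0.099] 0.52 [374. 181.]
tray [ 0.681  0.282 -0.005] 0.88 [242. 159.]
tray_face [0.623 0.284 0.027] 0.6 [239. 173.]
toggle0 [ 0.764 -0.05  -0.001] 0.75 [339. 133.]
toggle0 [ 0.619 -0.176  0.204] 0.52 [387. 155.]
toggle0 [ 0.61  -0.136 -0.002] 0.51 [366. 176.]
maul [ 0.611 -0.142  0.168] 0.65 [373. 162.]
maul [ 0.683  0.278 -0.002] 0.58 [243. 158.]
maul [ 0.398 -0.303  0.002] 0.56 [420. 238.]
jar [ 0.764 -0.048 -0.001] 0.74 [338. 133.]
tape [ 0.3
[... 1328 characters left out ...]
27 -0.192  0.216] 0.57 [276. 141.]
toggle0 [ 0.611 -0.157  0.185] 0.51 [280. 156.]
toggle0 [ 0.626 -0.189  0.219] 0.51 [276. 141.]
toggle0 [ 0.617 -0.174  0.204] 0.42 [278. 148.]
maul [ 0.395 -0.299 -0.001] 0.9 [347. 174.]
jar [ 0.762 -0.042  0.   ] 0.69 [233. 218.]
tape [ 0.614 -0.154  0.187] 0.72 [279. 156.]
tape [ 0.36  -0.148  0.005] 0.71 [355. 203.]
tape [0.595 0.48  0.001] 0.49 [251. 380.]
dye_bottle [ 0.748  0.076 -0.   ] 0.59 [228. 247.]
dye_bottle [ 0.606 -0.141  0.162] 0.36 [281. 165.]
awl [ 0.596  0.482 -0.001] 0.79 [250. 380.]
weight [0.44  0.461 0.002] 0.86 [313. 378.]
brush [ 0.43  -0.404  0.001] 0.66 [339. 154.]
1.8 [1.22207026e-05 9.83051499e-01 1.83329623e-01 6.85431786e-06]
```

View pics/top0.png

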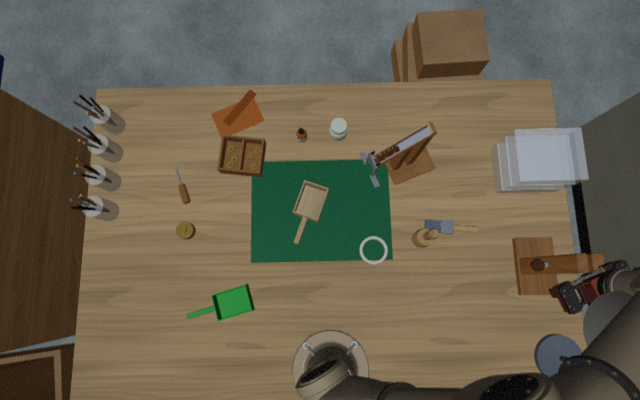

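View pics/side0.png

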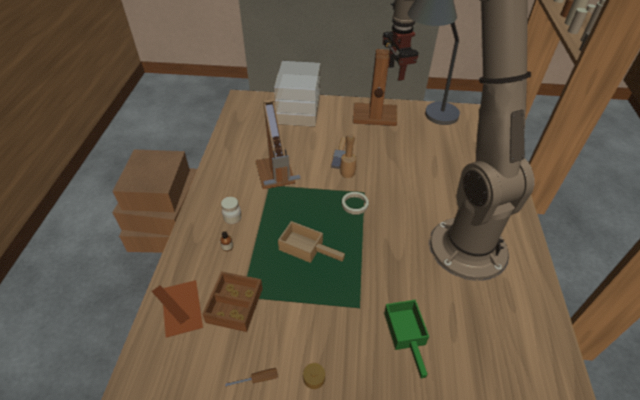

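Candidates for the dish: the wooden one at top pixel (311,203), side (299,247), and the green look-alike at top (234,301), side (403,326). I choose the wooden one. Next is a close crop, plus the post near the gripper.

Run:
```python
from h import *
t=cv2.imread('pics/top0.png');s=cv2.imread('pics/side0.png')
M=np.zeros((600,800,3),np.uint8)
a=cv2.resize(t[125:250,212:332],None,fx=4,fy=4,interpolation=cv2.INTER_CUBIC);M[:500,:480]=a
b=cv2.resize(t[222:322,500:640],(308,220));M[:220,485:793]=b
d=cv2.resize(s[20:140,330:470],(308,264));M[230:494,485:793]=d
cv2.imwrite('pics/m1.png',M)
c=cap('top');cs=cap('side');p,_=tool()
print('tcp',proj(c,p),proj(cs,p))
for uv in [(535,265)]: print(back(c,[uv],0),back(cs,[(375,115)],0))
print(back(cs,[(380,118),(354,118),(396,122)],0), 'lamp',back(c,[(558,355)],0))
m=viewer.masks_of('top','tray')[0];print(m['confidence'],m['pixels'].sum())
```

```text
tcp [[567.17559777 285.67820355]] [[395.11196833  73.04702001]]
[[ 0.30299944 -0.66816489  0.        ]] [[ 0.29646181 -0.66883084  0.        ]]
[[ 0.27548581 -0.64990814  0.        ]
 [ 0.38341779 -0.6386777   0.        ]
 [ 0.20966553 -0.629115    0.        ]] lamp [[ 0.02678617 -0.70631165  0.        ]]
0.96 1752
```

View pics/m1.png

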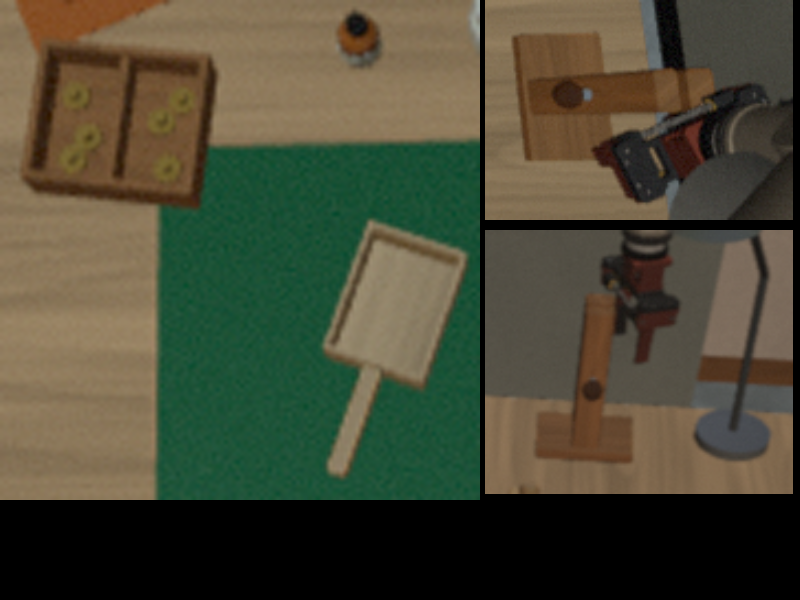

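The crop shows the wooden dish at (400,300), handle to the lower left, and the tray at (120,120). A post stands beside the gripper, so I go inward (+y) first, then up.

Call:
step_arm(
  steps=[
    [14.4,-37.3,0,0,0,0],
    [14.4,-37.3,0,0,0,0],
    [14.4,-37.3,0,0,0,0],
    [14.4,-37.3,0,0,0,0],
    [30,-19,-15,0,0,0],
    [30,-19,-15,0,0,0],
    [30,-19,-15,0,0,0],
    [30,-19,-15,0,0,0],
    [30,-19,-15,0,0,0],
    [30,-19,-10,0,0,0],
    [32,-19,0,0,0,0],
    [32,-19,0,0,0,0],
  ],
  gripper=60,
)

```text
clock: 2.95
tool_pos: [0.4159, -0.2302, 0.3089]
tool_rot: [0.002, 0.985, 0.174, -0.001]
ft_force: [0.3, -0.8, 0.2]
opening: 0.0599
```

Run:
```python
from h import *
c=cap('top')
m=viewer.masks_of('top','tray')[0]['pixels']
v,u=np.nonzero(m); ys=[(x,v[u==x].max()) for x in range(u.min()+3,u.max()-3)]
k=np.polyfit(*zip(*ys),1);print(k,u.min(),u.max())
for z in (0,0.05):
    b=back(c,[(222,k[0]*222+k[1]+.5),(258,k[0]*258+k[1]+.5)],z);e=b[1]-b[0];print(z,b,np.degrees(np.arctan2(e[1],e[0]))+90)
```

```text
[1.00316020e-01 1.49921616e+02] 217 265
0 [[0.63359937 0.34819954 0.        ]
 [0.61820732 0.22658845 0.        ]] -7.213449047450496
0.05 [[0.61993729 0.33514492 0.05      ]
 [0.60514025 0.21823499 0.05      ]] -7.213449047450467
```

Call:
step_arm(
  steps=[
    [17,-35,0,0,0,0],
    [17,-35,0,0,0,0],
    [17,-35,0,0,0,0],
    [17,-35,0,0,0,0],
    [17,-35,0,0,0,0],
    [17,-35,0,0,0,0],
    [17,-35,0,0,0,0],
    [17,-35,0,0,0,0],
    [0,0,0,0,0,-7],
    [0,0,0,0,0,-7],
    [0,0,0,0,0,-7],
    [0,0,0,0,0,-7],
  ],
)

```text
clock: 4.05
tool_pos: [0.4473, 0.0903, 0.309]
tool_rot: [0.003, 0.912, 0.411, 0.001]
ft_force: [0.0, -1.0, -0.2]
opening: 0.0603
```

Call:
step_arm(
  steps=[
    [0,0,0,0,0,-7],
    [0,0,0,0,0,-7],
    [0,0,0,0,0,-7],
    [0,0,0,0,0,-7],
    [0,0,0,0,0,-7],
    [0,0,0,0,0,-7],
    [0,0,0,0,0,-7],
    [0,0,0,0,0,-7],
    [0,0,0,0,0,-7],
    [0,0,0,0,0,-7],
    [0,0,0,0,0,-7],
    [0,0,0,0,0,-7],
  ],
)

```text
clock: 5.05
tool_pos: [0.4475, 0.0812, 0.3088]
tool_rot: [0.004, 0.388, 0.922, -0.003]
ft_force: [0.6, 0.0, -0.5]
opening: 0.06
```

Run:
```python
from h import *
p,r=tool();print(p,r.as_matrix()[:,0],manip.read_state()['q'])
c=cap('wrist','w1.png')
for n in ['dish','dish_grip','dish_front','tray_face','tray']:
    for d in viewer.mark_of('wrist',n)[:2]: print(n,np.round(d['point'],3),round(d['confidence'],2),np.round(proj(c,d['point'])[0]))
```

```text
[0.44754931 0.08116677 0.30875209] [-0.69919539  0.71486846 -0.00942854] [ 0.33978905  0.07418603 -0.6871202   1.90814003  0.06134638  1.17497761
  0.40473528]
dish [0.52  0.049 0.003] 0.93 [336. 204.]
dish_grip [0.433 0.083 0.029] 0.94 [314. 159.]
dish_front [0.577 0.031 0.021] 0.76 [352. 236.]
tray_face [0.623 0.286 0.025] 0.74 [488. 151.]
tray [ 0.682  0.279 -0.001] 0.79 [496. 175.]
```

View pics/w1.png

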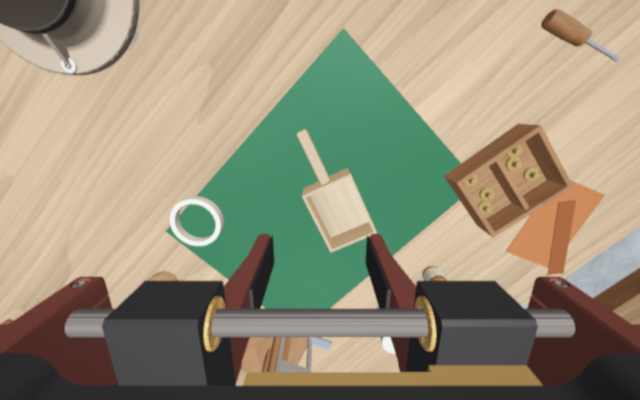

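Run:
```python
from h import *
c=cap('wrist')
def yaw(a,b): return np.degrees(np.arctan2(*(b-a)[1::-1]))
h=back(c,[(303,132),(326,182)],.042);print('handle',h,yaw(*h))
for z,uv in((.05,[(446,178),(491,236)]),(0.05,[(540,124),(570,187)])):
    t=back(c,uv,z);print('tray',t,yaw(*t))
im=c['pixels']
cv2.imwrite('pics/m2.png',cv2.resize(im[110:250,430:580,::-1],None,fx=4,fy=4,interpolation=cv2.INTER_CUBIC))
# tilt of tool
p,r=tool();print(r.as_matrix()[:,2])
```

```text
handle [[0.39218697 0.10379338 0.042     ]
 [0.47108623 0.0724115  0.042     ]] -21.69000163263178
tray [[0.59937961 0.20745594 0.05      ]
 [0.7320899  0.1979042  0.05      ]] -4.116727240224034
tray [[0.63396415 0.35276709 0.05      ]
 [0.75100508 0.33320375 0.05      ]] -9.489241998695775
[ 0.00498378 -0.0080545  -0.99995514]
```

View pics/m2.png

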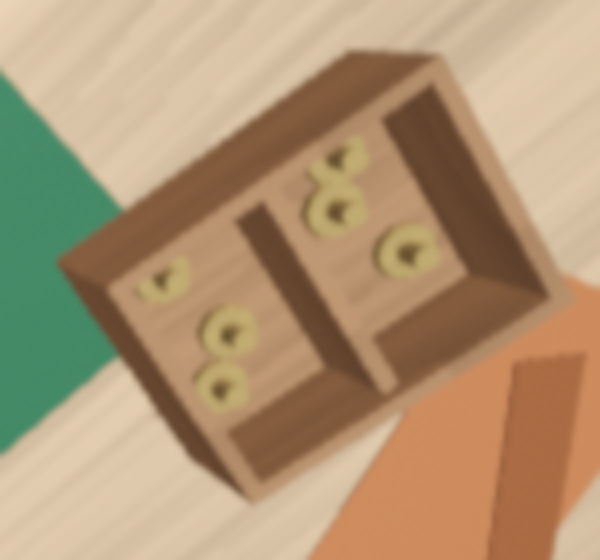

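The zoom shows the tray's front face: rim edge from crop (108,285) to (440,58), base edge from (60,262) to (350,52).

Run:
```python
from h import *
c=cap('wrist')
def yaw(a,b): return np.degrees(np.arctan2(*(b-a)[1::-1]))
f=lambda *q:[(430+u/4,110+v/4) for u,v in q]
for z,uv in((.05,f((108,285),(440,58))),(0,f((60,262),(350,52))),(.05,f((108,285),(252,498))),(.05,f((440,58),(570,295)))):
    t=back(c,uv,z);print(z,np.round(t,4),yaw(*t),np.linalg.norm(t[1]-t[0]),t.mean(0))
```

```text
0.05 [[0.6157 0.2163 0.05  ]
 [0.6344 0.3526 0.05  ]] 82.22509104348863 0.1375540683378137 [0.62505079 0.28448821 0.05      ]
0 [[0.6196 0.2169 0.    ]
 [0.6351 0.3534 0.    ]] 83.50667755050621 0.13738522812117157 [0.62733466 0.28512233 0.        ]
0.05 [[0.6157 0.2163 0.05  ]
 [0.7321 0.2021 0.05  ]] -6.960726187628108 0.1172160089590488 [0.67392255 0.20924079 0.05      ]
0.05 [[0.6344 0.3526 0.05  ]
 [0.7489 0.339  0.05  ]] -6.785208462818854 0.11534052960901384 [0.69162141 0.34581939 0.05      ]
```

Call:
step_arm(
  steps=[
    [0,0,0,0,0,-7],
    [0,0,0,0,0,-7],
    [0,0,0,0,0,-7],
    [0,0,0,0,0,-4],
    [0,0,40,0,0,0],
    [0,0,40,0,0,0],
    [0,0,40,0,0,0],
    [0,0,40,0,0,0],
    [0,0,40,0,0,0],
    [0,0,20,0,0,0],
    [0,0,0,0,0,0],
  ],
)

```text
clock: 6.37
tool_pos: [0.4549, 0.0819, 0.0846]
tool_rot: [0.009, 0.18, 0.984, -0.001]
ft_force: [-0.6, -0.8, 0.7]
opening: 0.0597
```

Run:
```python
from h import *
p,r=tool();m=r.as_matrix();print(p,np.degrees(np.arctan2(m[1,0],m[0,0])),m[:,2],m[:,0])
c=cap('wrist','w3.png')
for n in ['dish','dish_grip','dish_front']:
    for d in viewer.mark_of('wrist',n)[:2]: print(n,np.round(d['point'],3),round(d['confidence'],2),np.round(proj(c,d['point'])[0]), 'tool',np.round(r.inv().apply(d['point']-p),3))
```

```text
[0.45486625 0.08193059 0.08462876] 159.29853890934416 [ 0.0179329  -0.00562086 -0.99982339] [-0.93527036  0.35343647 -0.01876204]
dish [0.519 0.049 0.002] 0.75 [311. 272.] tool [-0.07  -0.009  0.084]
dish [0.577 0.03  0.022] 0.58 [314. 335.] tool [-0.131 -0.006  0.065]
dish_grip [0.435 0.085 0.029] 0.82 [314. 194.] tool [ 0.021 -0.004  0.055]
dish_front [0.577 0.03  0.02 ] 0.87 [314. 334.] tool [-0.132 -0.006  0.067]
```

View pics/w3.png

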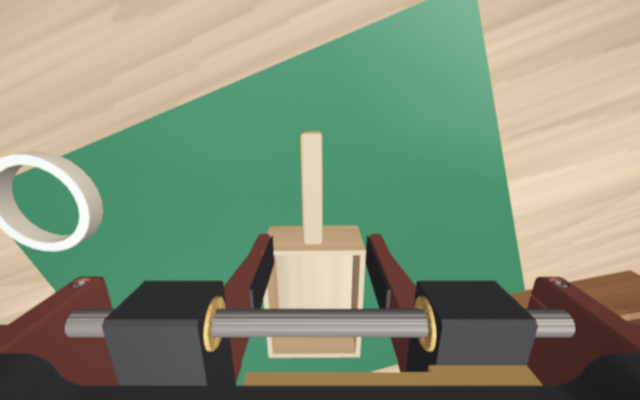

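The handle is at columns 301–322 of the wrist picture, a few mm off the finger midline. I level the tool, shift it, go down and grip.

Call:
step_arm(
  steps=[
    [5,-5,0,0,1.1,0],
    [0,0,0,0,0,0],
    [0,0,30,0,0,0],
    [0,0,25,0,0,0],
    [0,0,14,0,0,0],
    [0,0,0,0,0,0],
    [0,0,0,0,0,0],
  ],
)

```text
clock: 7.15
tool_pos: [0.4661, 0.0825, 0.0317]
tool_rot: [0.018, 0.182, 0.983, 0.006]
ft_force: [-0.9, -1.0, -1.1]
opening: 0.0599
```

Call:
step_arm(
  steps=[
    [0,0,0,0,0,0],
    [0,0,0,0,0,0],
    [0,0,0,0,0,0],
    [0,0,0,0,0,0],
    [0,0,0,0,0,0],
    [0,0,0,0,0,0],
    [0,0,0,0,0,0],
    [0,0,0,0,0,0],
  ],
  gripper=0,
)

```text
clock: 7.82
tool_pos: [0.47, 0.0826, 0.0376]
tool_rot: [0.023, 0.183, 0.983, 0.007]
ft_force: [-0.2, -0.1, -0.9]
opening: 0.0155
```

```bash
cat >> h.py <<'E'
def rep():
    p,r=tool();m=r.as_matrix();s=manip.read_state()
    print('t',s['clock'],'p',np.round(p,4),'yawx',round(np.degrees(np.arctan2(m[1,0],m[0,0])),2),'down in tool',np.round(r.inv().apply([0,0,-1]),4),'op',s['opening'],'F',np.round(s['ft_force'],1),'T',np.round(s['ft_torque'],2))
    return p,r
def look(cam,names,fn=None):
    c=cap(cam,fn);p,r=tool()
    for n in names:
        for d in viewer.mark_of(cam,n)[:2]: print(cam,n,np.round(d['point'],4),round(d['confidence'],2),np.round(proj(c,d['point'])[0]), 'tool',np.round(r.inv().apply(d['point']-p),4))
    return c
E
python3 - <<'E'
from h import *
rep()
for c in ('top','side','wrist'): look(c,['dish_front','dish','dish_grip'])
for c in ('top','side'): look(c,['chute_lip','gate_foot_left','gate_foot_right'])
E
```

```text
t 7.8167 p [0.47   0.0826 0.0376] yawx 158.87 down in tool [ 0.0427 -0.0217  0.9989] op 0.015495985175943314 F [-0.2 -0.1 -0.9] T [0.08 0.04 0.02]
top dish_front [0.5822 0.0353 0.0255] 0.79 [315. 184.] tool [-0.1212 -0.0041  0.0171]
top dish_front [0.2242 0.2446 0.0247] 0.59 [250. 297.] tool [0.2879 0.0624 0.0019]
top dish [ 0.2093  0.2991 -0.0005] 0.93 [234. 302.] tool [0.3225 0.1074 0.0267]
top dish [ 0.5311  0.0579 -0.0026] 0.56 [309. 201.] tool [-0.0642 -0.002   0.0429]
top dish_grip [0.1798 0.3867 0.0287] 0.92 [204. 313.] tool [ 0.3803  0.1791 -0.0035]
top dish_grip [0.4463 0.0922 0.0301] 0.68 [298. 225.] tool [0.0258 0.0002 0.0064]
side dish_front [0.225  0.2451 0.0234] 0.89 [398. 306.] tool [0.2873 0.0632 0.0032]
side dish_front [0.5839 0.0366 0.0238] 0.67 [281. 236.] tool [-0.1223 -0.0023  0.0188]
side dish [ 0.2087  0.2955 -0.0004] 0.79 [404. 327.] tool [0.3217 0.1039 0.0265]
side dish [ 0.6115 -0.1565  0.1872] 0.39 [279. 156.] tool [-0.2244 -0.169  -0.144 ]
side dish_grip [0.1837 0.3875 0.0309] 0.81 [417. 355.] tool [ 0.3768  0.1814 -0.0055]
side dish_grip [0.4405 0.0958 0.
[... 425 characters left out ...]
011  0.0013] 0.4 [419. 239.] tool [-0.067  -0.3856  0.0308]
top gate_foot_left [ 0.6461 -0.1231  0.1037] 0.74 [365. 157.] tool [-0.2412 -0.1272 -0.0588]
top gate_foot_left [0.6219 0.287  0.0285] 0.19 [238. 173.] tool [-0.0679  0.2451  0.0171]
top gate_foot_right [ 0.5698 -0.1493  0.0995] 0.71 [374. 181.] tool [-0.1794 -0.1791 -0.0583]
side chute_lip [5.924e-01 4.825e-01 3.000e-04] 0.46 [251. 381.] tool [0.0313 0.4163 0.0448]
side chute_lip [0.443  0.0955 0.0299] 0.27 [325. 254.] tool [0.0299 0.0022 0.0064]
side gate_foot_left [ 0.64   -0.1199  0.0993] 0.53 [271. 183.] tool [-0.2342 -0.1264 -0.0546]
side gate_foot_right [ 0.5688 -0.1491  0.1051] 0.68 [293. 177.] tool [-0.1786 -0.1791 -0.0639]
```

Run:
```python
from h import *
s=manip.read_state();print(np.round(s['q'],3),np.round(s['joint_torque'],1),np.round(s['dq'],3))
```

```text
[ 0.151  0.476 -0.555  2.168  0.489  0.568  0.44 ] [  0.  -44.1  -5.1 -16.    0.   -0.1  -0. ] [-0.    -0.     0.001  0.001 -0.001  0.    -0.002]
```

Call:
step_arm(
  steps=[
    [0,0,0,0,0,0],
    [0,0,0,0,0,0],
    [0,0,0,0,0,0],
    [0,0,0,0,0,0],
  ],
  gripper=50,
)

```text
clock: 9.15
tool_pos: [0.4699, 0.0827, 0.0377]
tool_rot: [0.023, 0.183, 0.983, 0.007]
ft_force: [-0.1, -0.2, -0.3]
opening: 0.0386
```

```bash
python3 -c "
from h import *
rep();print(np.round(manip.read_state()['q'],3))"
```

```text
t 9.15 p [0.4699 0.0827 0.0377] yawx 158.88 down in tool [ 0.0428 -0.0215  0.9989] op 0.03860163245247555 F [-0.1 -0.2 -0.3] T [ 0.02 -0.09 -0.  ]
[ 0.151  0.475 -0.555  2.168  0.489  0.568  0.44 ]
```

Call:
step_arm(
  steps=[
    [4,0,0,1.2,2.5,0],
    [4,0,0,0,0,0],
    [0,0,0,0,0,0],
  ],
)

```text
clock: 9.4
tool_pos: [0.462, 0.0856, 0.0377]
tool_rot: [-0.001, 0.183, 0.983, 0.0]
ft_force: [-0.5, -0.8, 0.8]
opening: 0.0496
```

```bash
python3 -c "
from h import *
rep();print(np.round(manip.read_state()['q'],3))"
```

```text
t 9.4 p [0.462  0.0856 0.0377] yawx 158.89 down in tool [-1.3e-03 -2.0e-04  1.0e+00] op 0.04962714646596997 F [-0.5 -0.8  0.8] T [ 0.03 -0.11  0.01]
[ 0.162  0.491 -0.576  2.147  0.453  0.624  0.468]
```

Call:
step_arm(
  steps=[
    [0,0,8,0,0,0],
    [0,0,8,0,0,0],
    [0,0,8,0,0,0],
    [0,0,0,0,0,0],
  ],
)

```text
clock: 9.73
tool_pos: [0.4617, 0.0854, 0.0114]
tool_rot: [0.001, 0.183, 0.983, 0.001]
ft_force: [-1.0, 0.4, -0.5]
opening: 0.0501
```

```bash
python3 -c "
from h import *
rep()
look('wrist',['dish','dish_front','dish_grip'])"
```

```text
t 9.7333 p [0.4617 0.0854 0.0114] yawx 158.91 down in tool [ 0.0016 -0.0015  1.    ] op 0.05010389709034595 F [-1.   0.4 -0.5] T [ 0.03 -0.1   0.05]
wrist dish [0.5342 0.0554 0.0013] 0.87 [317. 334.] tool [-0.0783 -0.0021  0.0107]
wrist dish_grip [0.4428 0.092  0.0297] 0.66 [318. 232.] tool [ 0.0201 -0.0008 -0.0179]
```

Call:
step_arm(
  steps=[
    [0,0,0,0,0,0],
    [0,0,0,0,0,0],
    [0,0,0,0,0,0],
    [0,0,0,0,0,0],
    [0,0,0,0,0,0],
    [0,0,0,0,0,0],
    [0,0,0,0,0,0],
    [0,0,0,0,0,0],
  ],
  gripper=0,
)

```text
clock: 10.6
tool_pos: [0.4639, 0.0859, 0.0142]
tool_rot: [0.003, 0.183, 0.983, 0.001]
ft_force: [-0.1, 0.7, -0.6]
opening: 0.0157
```

```bash
python3 -c "
from h import *
rep()
look('wrist',['dish','dish_front','dish_grip'])"
```

```text
t 10.6 p [0.4639 0.0859 0.0142] yawx 158.87 down in tool [ 0.0055 -0.0039  1.    ] op 0.015700022022059924 F [-0.1  0.7 -0.6] T [ 0.09 -0.14 -0.  ]
wrist dish [0.5338 0.0587 0.0025] 0.69 [319. 328.] tool [-0.0749 -0.0002  0.0121]
wrist dish_grip [0.4468 0.0924 0.0301] 0.75 [319. 233.] tool [ 0.0182 -0.0001 -0.016 ]
```

Call:
step_arm(
  steps=[
    [0,0,-8,0,0,0],
    [0,0,-8,0,0,0],
    [0,0,-8,0,0,0],
    [0,0,0,0,0,7],
    [0,0,0,0,0,7],
    [0,0,0,0,0,7],
    [0,0,0,0,0,7],
    [0,0,0,0,0,7],
    [0,0,0,0,0,7],
    [0,0,0,0,0,6.8],
    [0,0,0,0,0,0],
  ],
)

```text
clock: 11.72
tool_pos: [0.4644, 0.0866, 0.047]
tool_rot: [0.003, 0.584, 0.812, 0.005]
ft_force: [-1.0, -0.0, -2.2]
opening: 0.0161
```

```bash
python3 -c "
from h import *
rep()
look('wrist',['dish','dish_front','dish_grip'])
look('top',['dish','dish_front','dish_grip'])
look('side',['dish','dish_front','dish_grip'])"
```

```text
t 11.7167 p [0.4644 0.0866 0.047 ] yawx 108.51 down in tool [-0.0016 -0.0111  0.9999] op 0.016058829626571767 F [-1.  -0.  -2.2] T [ 0.13 -0.09 -0.01]
wrist dish [0.4875 0.0171 0.0339] 0.86 [318. 326.] tool [-0.0733 -0.0009  0.0131]
wrist dish_grip [0.4574 0.1091 0.0608] 0.98 [320. 223.] tool [ 0.0236  0.0007 -0.0137]
top dish [ 2.124e-01  3.019e-01 -2.000e-04] 0.81 [233. 301.] tool [ 0.2854 -0.169   0.0452]
top dish [0.4893 0.0126 0.0368] 0.75 [322. 211.] tool [-0.0779 -0.0003  0.0094]
top dish_front [0.2244 0.246  0.0253] 0.87 [250. 297.] tool [ 0.2287 -0.1755  0.0196]
top dish_front [ 0.5062 -0.037   0.0586] 0.79 [338. 204.] tool [-1.303e-01 -1.000e-04 -1.250e-02]
top dish_grip [0.1839 0.386  0.0269] 0.65 [204. 311.] tool [ 0.3742 -0.1684  0.0183]
top dish_grip [ 0.6094 -0.138  -0.0023] 0.19 [366. 177.] tool [-0.2594  0.0642  0.0488]
side dish [0.4905 0.015  0.033 ] 0.88 [312. 232.] tool [-0.076   0.0018  0.0129]
side dish_front [0.2261 0.2453 0.0216] 0.81 [398. 306.] tool [ 0.2272 -0.1744  0.0231]
side dish_front [ 0.5043 -0.0369  0.0552] 0.75 [309. 214.] tool [-0.1295 -0.0016 -0.0094]
side dish_grip [0.1826 0.3908 0.0321] 0.88 [417. 357.] tool [ 0.379  -0.1686  0.0129]
side dish_grip [0.4561 0.1023 0.0615] 0.58 [320. 249.] tool [ 0.0178 -0.0023 -0.0154]
```

Call:
step_arm(
  steps=[
    [-18,7,2,0.6,0,-1.6],
    [-18,7,2,0,0,0],
    [-18,7,2,0,0,0],
    [-18,7,2,0,0,0],
    [-18,7,0,0,0,0],
    [-18,7,0,0,0,0],
    [-18,7,0,0,0,0],
    [0,0,0,0,0,0],
  ],
)

```text
clock: 12.98
tool_pos: [0.5568, -0.018, 0.0366]
tool_rot: [-0.002, 0.567, 0.824, -0.0]
ft_force: [0.1, 0.3, -2.0]
opening: 0.0163
```

Run:
```python
from h import *
p,r=rep()
G=np.array([0.571,-.0343,.035]);print('to go',r.inv().apply(G-p)*1000)
look('top',['dish','dish_front','gate_foot_left','gate_foot_right','chute_lip'])
look('side',['dish','dish_front','gate_foot_left','gate_foot_right','chute_lip'],'s4.png')
look('wrist',['dish','dish_front','gate_foot_left','gate_foot_right','chute_lip'],'w4.png')
```

```text
t 12.9833 p [ 0.5568 -0.018   0.0366] yawx 110.87 down in tool [-0.0022  0.0025  1.    ] op 0.01632167880876689 F [ 0.1  0.3 -2. ] T [ 0.05 -0.09  0.02]
to go [-20.26432786   7.4841972    1.51305855]
top dish [0.2085 0.2987 0.0007] 0.73 [234. 302.] tool [ 0.418  -0.2113  0.0379]
top dish_front [0.2229 0.2473 0.0243] 0.69 [249. 297.] tool [ 0.365  -0.2163  0.0141]
top dish_front [ 0.6023 -0.1387  0.045 ] 0.43 [368. 175.] tool [-1.31e-01  1.00e-04 -9.10e-03]
top gate_foot_left [ 0.6466 -0.1238  0.1011] 0.53 [365. 157.] tool [-0.1327  0.0466 -0.0653]
top gate_foot_left [ 0.6002 -0.1414  0.0473] 0.45 [369. 175.] tool [-0.1328 -0.0028 -0.0114]
top gate_foot_right [0.7501 0.0768 0.0044] 0.72 [302. 138.] tool [0.0173 0.2153 0.0313]
top gate_foot_right [ 0.5694 -0.1494  0.102 ] 0.53 [374. 181.] tool [-0.1291 -0.0347 -0.0659]
top chute_lip [ 0.6123 -0.1389  0.1651] 0.75 [372. 161.] tool [-0.1344  0.0089 -0.1292]
top chute_lip [ 0.4402  0.4583 -0.0039] 0.66 [187. 231.] tool [0.4843 0.0622 0.0418]
side dish [0.2065 0.2969 0.0019] 0.77 [405. 327.] tool [ 0.4145 -0.2112  0.0376]
side dish_front [ 0.5978 -0.1336  0.0435] 0.71 [285. 193.] tool [-0.1283 -0.0025 -0.0074]
side dish_front [0.2251 0.2453 0.0236] 0.58 [398. 306.] tool [ 0.3597 -0.2126  0.0157]
side gate_foot_left [ 0.6428 -0.1191  0.0983] 0.62 [270. 183.] tool [-0.1308  0.0445 -0.0624]
side chute_lip [ 0.6083 -0.1369  0.1628] 0.83 [280. 166.] tool [-0.1346  0.0056 -0.1268]
side chute_lip [ 0.5846 -0.0831  0.0196] 0.69 [287. 209.] tool [-0.0765  0.0036  0.0167]
wrist dish [ 0.5784 -0.0866  0.0242] 0.62 [314. 331.] tool [-0.0765 -0.0036  0.0122]
wrist gate_foot_right [ 7.667e-01 -4.700e-02 -6.000e-04] 0.47 [528. 339.] tool [-0.1076  0.1864  0.0362]
```

Call:
step_arm(
  steps=[
    [-7,2.5,0,0,0,0.7],
    [-7,2.5,0,0,0,0],
    [-6,2,0,0,0,0],
    [0,0,0,0,0,0],
    [0,0,-7,0,0,0],
    [0,0,-7,0,0,0],
    [0,0,0,0,0,0],
  ],
)

```text
clock: 14.47
tool_pos: [0.5698, -0.0334, 0.0514]
tool_rot: [-0.003, 0.572, 0.82, -0.001]
ft_force: [0.6, -0.4, -1.2]
opening: 0.0158
```

Run:
```python
from h import *
p,r=rep()
G=np.array([0.571,-.0343,.1036]);print('to go',r.inv().apply(G-p)*1000)
a=look('top',['gate_foot_left','gate_foot_right','dish_front'],'t5.png')
b=look('side',['gate_foot_left','gate_foot_right','dish_front'],'s5.png')
t=a['pixels'][120:220,300:420,::-1];s=b['pixels'][100:260,230:350,::-1]
M=np.zeros((600,800,3),np.uint8)
M[:320,:384]=cv2.resize(t,(384,320),interpolation=cv2.INTER_CUBIC);M[:533,390:790]=cv2.resize(s,(400,533),interpolation=cv2.INTER_CUBIC)
cv2.imwrite('pics/m5.png',M)
```

```text
t 14.4667 p [ 0.5698 -0.0334  0.0514] yawx 110.25 down in tool [-0.0042  0.0044  1.    ] op 0.01583709515648467 F [ 0.6 -0.4 -1.2] T [ 0.08 -0.09 -0.01]
to go [ -1.04066293   0.63713469 -52.18599069]
top gate_foot_left [ 0.6126 -0.152   0.1878] 0.55 [378. 159.] tool [-0.1256 -0.0013 -0.1373]
top dish_front [0.2226 0.2478 0.0215] 0.68 [249. 297.] tool [ 0.3838 -0.228   0.0322]
side gate_foot_left [ 0.6411 -0.1185  0.1003] 0.62 [270. 183.] tool [-0.1048  0.038  -0.0512]
side dish_front [ 0.6102 -0.1529  0.0615] 0.91 [282. 185.] tool [-0.1266 -0.0026 -0.0122]
side dish_front [0.2234 0.2457 0.0222] 0.66 [399. 306.] tool [ 0.3812 -0.227   0.031 ]
```

View pics/m5.png

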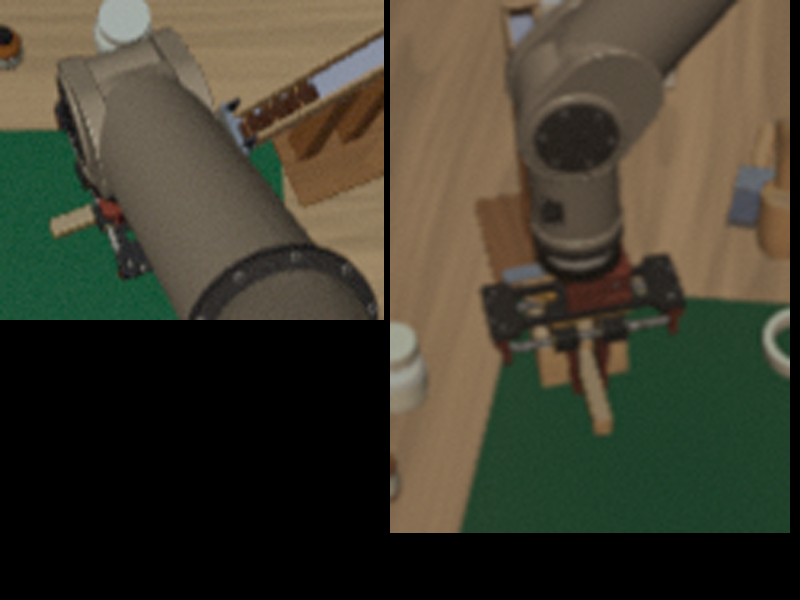

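Call:
step_arm(
  steps=[
    [0,0,-8,0,0,0],
    [0,0,-8,0,0,0],
    [0,0,-6,0,0,0],
    [0,0,0,0,0,0],
  ],
)

```text
clock: 15.2
tool_pos: [0.5683, -0.033, 0.0734]
tool_rot: [-0.005, 0.571, 0.821, -0.002]
ft_force: [0.0, 0.0, -2.2]
opening: 0.0158
```

Run:
```python
from h import *
p,r=rep()
G=np.array([0.571,-.0343,.1036]);print('to go',r.inv().apply(G-p)*1000)
look('wrist',['dish','dish_grip','dish_front','gate_foot_left','gate_foot_right'])
look('side',['dish','dish_grip','dish_front'])
```

```text
t 15.2 p [ 0.5683 -0.033   0.0734] yawx 110.3 down in tool [-0.0057  0.0081  1.    ] op 0.01578611191486717 F [ 0.   0.  -2.2] T [ 0.17 -0.04 -0.06]
to go [ -1.98283486   1.88608265 -30.22746096]
wrist dish [ 0.5932 -0.1026  0.0595] 0.64 [318. 327.] tool [-0.074  -0.0005  0.0131]
wrist dish_grip [ 0.5619 -0.0135  0.0916] 0.62 [320. 231.] tool [ 0.0206  0.0008 -0.0185]
wrist gate_foot_left [ 0.7654 -0.0486  0.0032] 0.2 [503. 293.] tool [-0.0834  0.1801  0.0679]
side dish [0.2097 0.2964 0.0008] 0.77 [403. 327.] tool [ 0.4326 -0.2201  0.0759]
side dish [ 7.519e-01  7.480e-02 -1.000e-04] 0.69 [227. 246.] tool [0.0366 0.2114 0.0696]
side dish_grip [0.1833 0.3879 0.0333] 0.97 [417. 355.] tool [ 0.5278 -0.2135  0.0439]
side dish_grip [ 0.5574 -0.0155  0.0861] 0.91 [291. 211.] tool [ 0.02   -0.0032 -0.0144]
side dish_front [ 0.61   -0.1559  0.0801] 0.75 [282. 180.] tool [-0.1299 -0.0025 -0.0094]
side dish_front [ 0.4282 -0.4055  0.0005] 0.62 [340. 154.] tool [-0.3015 -0.2588  0.0717]
```

Call:
step_arm(
  steps=[
    [-1,1,-8,-0.5,-0.3,0],
    [-1,1,-8,0,0,0],
    [0,0,-8,0,0,0],
    [0,0,-5,0,0,0],
    [0,0,0,0,0,0],
    [0,0,0,0,0,0],
    [0,0,0,0,0,0],
    [0,0,0,0,0,0],
  ],
)

```text
clock: 16.37
tool_pos: [0.5701, -0.0343, 0.1043]
tool_rot: [-0.0, 0.571, 0.821, 0.0]
ft_force: [-0.7, 0.0, -3.0]
opening: 0.0156
```

Run:
```python
from h import *
p,r=rep()
a=look('top',['toggle0'],'t6.png')
look('side',['dish','dish_front','toggle0','toggle1','toggle2'])
b=look('wrist',['dish','dish_grip','toggle0','toggle1','toggle2'])
t=a['pixels'][120:220,300:420,::-1];s=b['pixels'][200:400,200:440,::-1]
M=np.zeros((600,800,3),np.uint8)
M[:267,:320]=cv2.resize(t,(320,267),interpolation=cv2.INTER_CUBIC);M[:400,320:800]=cv2.resize(s,(480,400),interpolation=cv2.INTER_CUBIC)
cv2.imwrite('pics/m6.png',M)
```

```text
t 16.3667 p [ 0.5701 -0.0343  0.1043] yawx 110.29 down in tool [-9.e-04  4.e-04  1.e+00] op 0.015605964178776306 F [-0.7  0.  -3. ] T [ 0.17 -0.13 -0.01]
top toggle0 [ 0.6815  0.2813 -0.0019] 0.39 [242. 159.] tool [0.2572 0.214  0.1062]
side dish [ 0.5994 -0.1085  0.0884] 0.92 [282. 189.] tool [-0.0798  0.0018  0.0156]
side dish [0.2073 0.2958 0.0029] 0.61 [404. 327.] tool [ 0.4353 -0.2256  0.1018]
side dish_front [ 0.6169 -0.1575  0.1159] 0.94 [279. 172.] tool [-0.1318  0.0012 -0.0119]
side dish_front [0.2247 0.2448 0.0245] 0.56 [398. 305.] tool [ 0.3814 -0.227   0.0802]
wrist dish_grip [ 0.5634 -0.0165  0.1224] 0.57 [318. 234.] tool [ 0.019  -0.0001 -0.0182]
wrist toggle0 [ 0.6011 -0.1356  0.1021] 0.94 [311. 371.] tool [-0.1058 -0.006   0.002 ]
wrist toggle0 [ 0.5887 -0.0885  0.1068] 0.53 [317. 324.] tool [-0.0573 -0.0013 -0.0027]
wrist toggle1 [ 0.6011 -0.1356  0.1021] 0.94 [311. 371.] tool [-0.1058 -0.006   0.002 ]
wrist toggle1 [ 0.5887 -0.0885  0.1068] 0.53 [317. 324.] tool [-0.0573 -0.0013 -0.0027]
wrist toggle2 [ 0.6011 -0.1356  0.1021] 0.94 [311. 371.] tool [-0.1058 -0.006   0.002 ]
wrist toggle2 [ 0.5887 -0.0885  0.1068] 0.53 [317. 324.] tool [-0.0573 -0.0013 -0.0027]
```

View pics/m6.png

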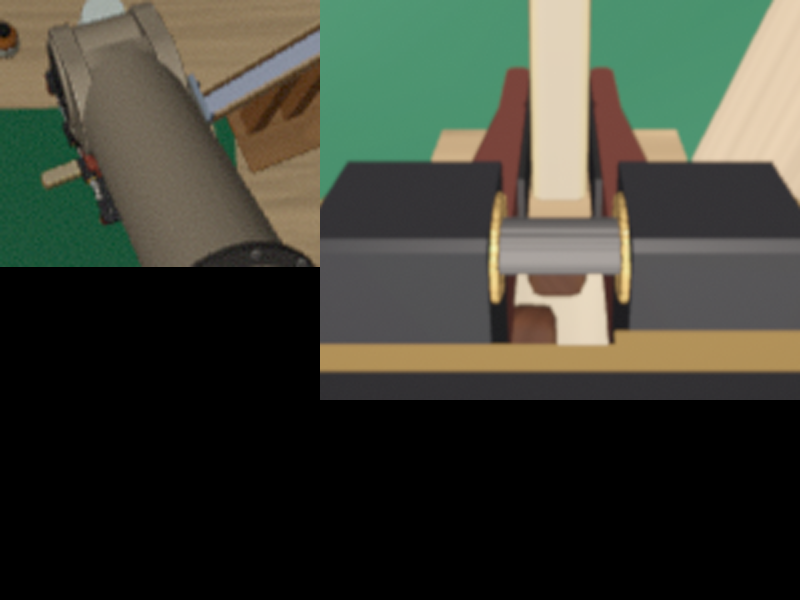

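The wrist crop shows two toggles in the dish, at crop (557,285) and (533,325), and the top crop shows the chute empty. I lower the dish so the gate shuts, then back out.

Call:
step_arm(
  steps=[
    [0,0,8,0,0,0],
    [0,0,8,0,0,0],
    [0,0,8,0,0,0],
    [0,0,8,0,0,0],
    [0,0,8,0,0,0],
    [0,0,8,0,0,0],
    [0,0,8,0,0,0],
    [0,0,4,0,0,0],
    [0,0,0,0,0,0],
  ],
)

```text
clock: 17.82
tool_pos: [0.5691, -0.0343, 0.0364]
tool_rot: [-0.001, 0.571, 0.821, -0.001]
ft_force: [-0.2, -0.6, -1.6]
opening: 0.0158
```

Call:
step_arm(
  steps=[
    [8,0,0,0,0,0],
    [12,0,0,0,0,0],
    [15,0,0,0,0,0],
    [15,0,0,0,0,0],
    [15,0,0,0,0,0],
    [15,0,0,0,0,0],
    [12,0,0,0,0,0],
    [8,0,0,0,0,0],
    [0,0,0,0,0,0],
  ],
)

```text
clock: 18.57
tool_pos: [0.5324, 0.0718, 0.0398]
tool_rot: [0.0, 0.57, 0.821, 0.002]
ft_force: [-0.4, 1.0, -1.4]
opening: 0.0159
```

Run:
```python
from h import *
p,r=rep()
a=look('top',['toggle0','gate_foot_left','gate_foot_right','dish','dish_front','tray_face'],'t7.png')
b=look('side',['dish','dish_front','toggle0','gate_foot_left','gate_foot_right','tray_face'])
t=a['pixels'][120:260,270:410,::-1];s=b['pixels'][130:270,220:360,::-1]
cv2.imwrite('pics/m7.png',cv2.resize(np.hstack([t,s]),(800,400),interpolation=cv2.INTER_CUBIC))
```

```text
t 18.5667 p [0.5324 0.0718 0.0398] yawx 110.46 down in tool [-0.0026 -0.0041  1.    ] op 0.015892112073781956 F [-0.4  1.  -1.4] T [ 0.13 -0.06  0.05]
top gate_foot_left [4.409e-01 4.583e-01 2.000e-04] 0.74 [187. 230.] tool [0.3948 0.049  0.0408]
top gate_foot_left [ 0.6445 -0.121   0.1038] 0.73 [364. 157.] tool [-0.2188  0.0379 -0.0643]
top gate_foot_right [ 0.569  -0.1479  0.1024] 0.64 [374. 181.] tool [-0.2177 -0.0422 -0.0632]
top dish [ 5.579e-01 -5.000e-04  2.630e-02] 0.75 [326. 191.] tool [-0.0759 -0.0014  0.0134]
top dish_front [0.2238 0.2507 0.0273] 0.84 [248. 297.] tool [ 0.2762 -0.2268  0.0122]
top dish_front [ 0.5757 -0.0521  0.0494] 0.58 [342. 183.] tool [-0.1304 -0.0027 -0.0098]
side dish [0.2109 0.3002 0.0008] 0.64 [403. 328.] tool [ 0.3293 -0.2226  0.0381]
side dish_front [ 0.5775 -0.0522  0.0494] 0.94 [287. 210.] tool [-0.1278  0.0002 -0.0104]
side dish_front [0.2262 0.2447 0.0245] 0.85 [398. 305.] tool [ 0.2719 -0.2273  0.0143]
side gate_foot_left [0.4373 0.4591 0.0012] 0.69 [314. 378.] tool [0.4004 0.0447 0.0386]
side gate_foot_left [ 0.6436 -0.1203  0.0986] 0.43 [269. 183.] tool [-0.2145  0.039  -0.0597]
side gate_foot_right [ 0.6047 -0.1418  0.1628] 0.52 [281. 165.] tool [-0.2212 -0.0048 -0.124 ]
side tray_face [0.6209 0.2799 0.025 ] 0.88 [255. 303.] tool [0.169  0.1553 0.0148]
```

View pics/m7.png

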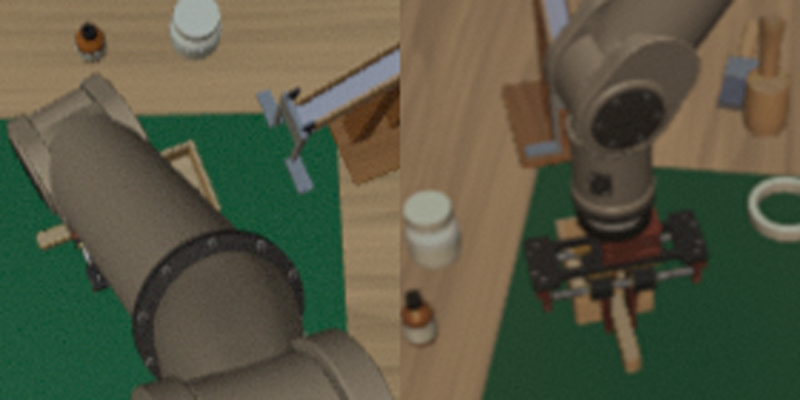

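Gate shut: both feet are back at 102 mm and nothing lies on the bench. I carry the dish to the tray.

Call:
step_arm(
  steps=[
    [10,0,0,0,0,0],
    [18,0,0,0,0,0],
    [24,0,0,0,0,0],
    [26,0,0,0,0,0],
    [26,0,0,0,0,0],
    [26,0,0,0,0,0],
    [26,0,0,0,0,0],
    [26,0,0,0,0,0],
    [24,0,0,0,0,0],
    [18,0,0,0,0,0],
    [10,0,0,0,0,0],
    [0,0,0,0,0,0],
  ],
)

```text
clock: 20.27
tool_pos: [0.4452, 0.3049, 0.0399]
tool_rot: [-0.001, 0.572, 0.82, 0.004]
ft_force: [1.0, 1.1, -2.4]
opening: 0.0162
```

Call:
step_arm(
  steps=[
    [0,0,0,0,0,-4],
    [0,0,0,0,0,-6],
    [0,0,0,0,0,-7],
    [0,0,0,0,0,-7],
    [0,0,0,0,0,-7],
    [0,0,0,0,0,-7],
    [0,0,0,0,0,-7],
    [0,0,0,0,0,-7],
    [0,0,0,0,0,-6],
    [0,0,0,0,0,-4],
    [0,0,0,0,0,0],
  ],
)

```text
clock: 21.18
tool_pos: [0.4484, 0.291, 0.038]
tool_rot: [0.001, 0.052, 0.999, -0.003]
ft_force: [0.4, 0.6, -1.8]
opening: 0.0162
```

Run:
```python
from h import *
p,r=rep()
T=np.array([.494,.3005,.016]);print('to go',r.inv().apply(T-p)*1000)
a=look('top',['dish','dish_front','tray','tray_face'])
b=look('side',['dish','dish_front','tray','tray_face'])
c=look('wrist',['dish','dish_grip','tray_face'])
im=[cv2.resize(a['pixels'][130:250,190:310,::-1],(400,400),interpolation=cv2.INTER_CUBIC),cv2.resize(b['pixels'][250:370,200:320,::-1],(400,400),interpolation=cv2.INTER_CUBIC)]
cv2.imwrite('pics/m8.png',np.hstack(im))
```

```text
t 21.1833 p [0.4484 0.291  0.038 ] yawx 173.99 down in tool [0.0032 0.005  1.    ] op 0.016154716525513552 F [ 0.4  0.6 -1.8] T [ 0.04 -0.01  0.03]
to go [-44.29720203  14.34450924  22.09350623]
top dish [0.5201 0.2823 0.0238] 0.78 [240. 204.] tool [-0.0721 -0.0005  0.0144]
top dish [0.2077 0.2993 0.0003] 0.61 [234. 302.] tool [ 0.2404 -0.0174  0.037 ]
top dish_front [0.5781 0.2755 0.0484] 0.8 [240. 185.] tool [-0.1306 -0.0011 -0.01  ]
top dish_front [0.2224 0.2451 0.0227] 0.8 [250. 297.] tool [ 0.2198 -0.0698  0.0149]
top tray [ 0.6804  0.2797 -0.003 ] 0.61 [243. 159.] tool [-0.2317  0.0145  0.0416]
top tray_face [0.622  0.2847 0.0264] 0.59 [239. 174.] tool [-0.1731  0.0129  0.012 ]
side dish [0.2072 0.2977 0.0027] 0.88 [404. 327.] tool [ 0.24   -0.0206  0.0349]
side dish [0.5243 0.283  0.026 ] 0.78 [289. 307.] tool [-0.0769 -0.0014  0.0127]
side dish_front [0.5778 0.2804 0.0502] 0.9 [269. 300.] tool [-0.1305  0.0016 -0.0113]
side dish_front [0.2247 0.2466 0.0229] 0.72 [398. 306.] tool [ 0.2171 -0.0696  0.015 ]
side tray [ 0.6819  0.2738 -0.    ] 0.64 [235. 304.] tool [-0.2345  0.0063  0.0393]
side tray [0.427  0.2927 0.0521] 0.62 [324. 309.] tool [ 0.0208 -0.0023 -0.0138]
side tray_face [0.6202 0.279  0.0289] 0.75 [255. 302.] tool [-0.1727  0.0048  0.0102]
side tray_face [ 7.50e-01  7.76e-02 -4.00e-04] 0.35 [228. 247.] tool [-0.3231 -0.1815  0.0408]
```

View pics/m8.png

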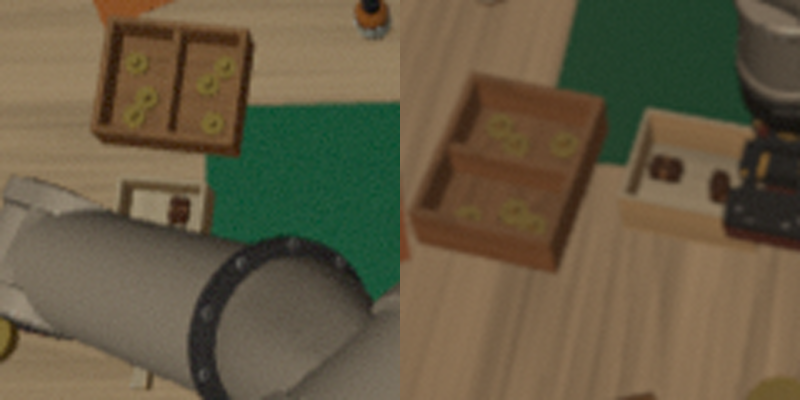

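Side crop: toggles visible in the dish at (667,168) and (720,187). Next I align and lower, then advance.

Call:
step_arm(
  steps=[
    [-4,4,5,-0.2,0,1],
    [-4,5,5,0,0,0],
    [-6,0,5,0,0,0],
    [-8,0,4,0,0,0],
    [-8,0,0,0,0,0],
    [0,0,0,0,0,0],
  ],
)

```text
clock: 22.38
tool_pos: [0.4823, 0.2989, 0.0168]
tool_rot: [0.002, 0.062, 0.998, -0.0]
ft_force: [1.0, -1.1, -2.6]
opening: 0.0159
```

Run:
```python
from h import *
p,r=rep()
a=look('top',['dish','dish_front','tray_face'])
b=look('side',['dish','dish_front','tray_face','toggle0','toggle1'])
im=[cv2.resize(a['pixels'][130:230,200:300,::-1],(400,400),interpolation=cv2.INTER_CUBIC),cv2.resize(b['pixels'][260:360,210:310,::-1],(400,400),interpolation=cv2.INTER_CUBIC)]
cv2.imwrite('pics/m9.png',np.hstack(im))
```

```text
t 22.3833 p [0.4823 0.2989 0.0168] yawx 172.85 down in tool [0.0038 0.     1.    ] op 0.015916159218966944 F [ 1.  -1.1 -2.6] T [ 0.1  -0.05 -0.04]
top dish [0.2104 0.3027 0.0034] 0.79 [233. 301.] tool [ 0.2694 -0.03    0.0125]
top dish [0.5546 0.2923 0.0011] 0.67 [238. 195.] tool [-0.0734  0.0025  0.0159]
top dish_front [0.6109 0.2817 0.0277] 0.67 [240. 177.] tool [-0.1306 -0.001  -0.0106]
top dish_front [0.2258 0.2469 0.023 ] 0.63 [249. 296.] tool [ 0.2472 -0.0834 -0.007 ]
top tray_face [0.624  0.2863 0.0243] 0.55 [239. 173.] tool [-0.1431  0.0052 -0.0071]
side dish [0.2085 0.296  0.0025] 0.98 [404. 327.] tool [ 0.2688 -0.0367  0.0141]
side dish [0.5584 0.29   0.0049] 0.69 [277. 312.] tool [-0.0792  0.0001  0.0128]
side dish_front [0.6051 0.2821 0.0276] 0.86 [260. 304.] tool [-0.1266 -0.002  -0.0098]
side dish_front [0.2266 0.248  0.0261] 0.82 [398. 306.] tool [ 0.2449 -0.0822 -0.0094]
side tray_face [0.6241 0.2828 0.0258] 0.95 [253. 304.] tool [-0.1453  0.001  -0.0079]
side toggle0 [0.5852 0.2763 0.015 ] 0.59 [268. 305.] tool [-0.1075 -0.0102  0.0028]
side toggle0 [0.5426 0.2864 0.0242] 0.55 [282. 308.] tool [-0.064  -0.0054 -0.0066]
side toggle1 [0.5852 0.2763 0.015 ] 0.59 [268. 305.] tool [-0.1075 -0.0102  0.0028]
side toggle1 [0.5426 0.2864 0.0242] 0.55 [282. 308.] tool [-0.064  -0.0054 -0.0066]
```

Call:
step_arm(
  steps=[
    [-3,0,2,0,0,0],
    [-3,0,1,0,0,0],
    [-3,0,0,0,0,0],
    [-2,0,0,0,0,0],
    [0,0,0,0,0,0],
  ],
)

```text
clock: 23.3
tool_pos: [0.4921, 0.2982, 0.0145]
tool_rot: [0.002, 0.061, 0.998, 0.0]
ft_force: [-0.1, 0.4, -1.2]
opening: 0.0155
```

Call:
step_arm(
  steps=[
    [-2,0,0.5,0,0,0],
    [-2,0,0.5,0,0,0],
    [-2,0,0,0,0,0],
  ],
)

```text
clock: 23.55
tool_pos: [0.494, 0.2982, 0.0142]
tool_rot: [-0.001, 0.06, 0.998, -0.001]
ft_force: [-6.8, -0.4, 1.4]
opening: 0.0159
```

Run:
```python
from h import *
p,r=rep()
a=look('top',['dish_front','tray_face'])
b=look('side',['dish_front','tray_face'])
```

```text
t 23.55 p [0.494  0.2982 0.0142] yawx 173.08 down in tool [-0.0016  0.0021  1.    ] op 0.01588437408763204 F [-6.8 -0.4  1.4] T [ 0.08  0.99 -0.2 ]
top dish_front [0.2252 0.2463 0.0239] 0.65 [249. 297.] tool [ 0.2607 -0.0839 -0.009 ]
top dish_front [0.6239 0.2858 0.0252] 0.62 [239. 173.] tool [-0.1304  0.0033 -0.0112]
top tray_face [0.6218 0.2833 0.0253] 0.66 [240. 174.] tool [-0.1286  0.0006 -0.0113]
side dish_front [0.6225 0.2818 0.0236] 0.83 [254. 304.] tool [-0.1295 -0.0008 -0.0096]
side dish_front [0.2262 0.244  0.0214] 0.82 [398. 306.] tool [ 0.2594 -0.086  -0.0067]
side tray_face [0.6215 0.2814 0.0256] 0.73 [254. 304.] tool [-0.1285 -0.0013 -0.0116]
side tray_face [ 0.3945 -0.2972  0.0005] 0.35 [347. 174.] tool [ 0.0271 -0.603   0.015 ]
```

Contact: 6.8 N back from the tray, stopped where predicted. I press down a little, push once more, then open.

Call:
step_arm(
  steps=[
    [-1,0,1,0,0,0],
    [-2,0,1,0,0,0],
    [-2,0,0.5,0,0,0],
  ],
)

```text
clock: 24.1
tool_pos: [0.494, 0.2981, 0.0142]
tool_rot: [-0.004, 0.059, 0.998, -0.003]
ft_force: [-7.3, -2.5, 4.0]
opening: 0.016
```

Call:
step_arm(
  steps=[
    [0,0,0,0,0,0],
    [0,0,0,0,0,0],
    [0,0,0,0,0,0],
  ],
  gripper=34,
)

```text
clock: 24.35
tool_pos: [0.4945, 0.2989, 0.0151]
tool_rot: [-0.003, 0.059, 0.998, -0.002]
ft_force: [1.0, -0.6, -0.2]
opening: 0.0319
```

Run:
```python
from h import *
p,r=rep()
a=look('top',['dish_front','tray_face'])
b=look('side',['dish_front','dish','tray_face'])
c=look('wrist',['dish','dish_grip'])
im=[cv2.resize(a['pixels'][130:230,200:300,::-1],(400,400),interpolation=cv2.INTER_CUBIC),cv2.resize(b['pixels'][260:360,210:310,::-1],(400,400),interpolation=cv2.INTER_CUBIC)]
cv2.imwrite('pics/m10.png',np.hstack(im))
```

```text
t 24.35 p [0.4945 0.2989 0.0151] yawx 173.23 down in tool [-0.0054  0.0049  1.    ] op 0.03186061816150867 F [ 1.  -0.6 -0.2] T [ 0.03 -0.12 -0.03]
top dish_front [0.6199 0.2805 0.0255] 0.69 [240. 174.] tool [-0.1266 -0.0035 -0.0111]
top dish_front [0.2211 0.2428 0.0236] 0.6 [251. 298.] tool [ 0.265  -0.088  -0.0067]
top tray_face [0.6216 0.2831 0.0276] 0.83 [240. 174.] tool [-0.1279 -0.0007 -0.0132]
side dish_front [0.6222 0.2836 0.0252] 0.92 [254. 304.] tool [-0.1287  0.0002 -0.0111]
side dish_front [0.2272 0.245  0.0204] 0.76 [397. 306.] tool [ 0.2589 -0.0848 -0.0036]
side dish [0.2086 0.2951 0.0034] 0.87 [404. 326.] tool [ 0.2832 -0.0372  0.0133]
side dish [ 0.5698  0.2875 -0.0016] 0.62 [273. 312.] tool [-0.0764 -0.002   0.016 ]
side tray_face [0.6237 0.2806 0.0269] 0.64 [254. 303.] tool [-0.1305 -0.0027 -0.0128]
side tray_face [ 0.6093 -0.1377  0.1615] 0.18 [280. 166.] tool [-0.1649 -0.4204 -0.1454]
wrist dish_grip [0.4743 0.3    0.0274] 0.83 [318. 228.] tool [ 0.0199 -0.0011 -0.0124]
```

View pics/m10.png

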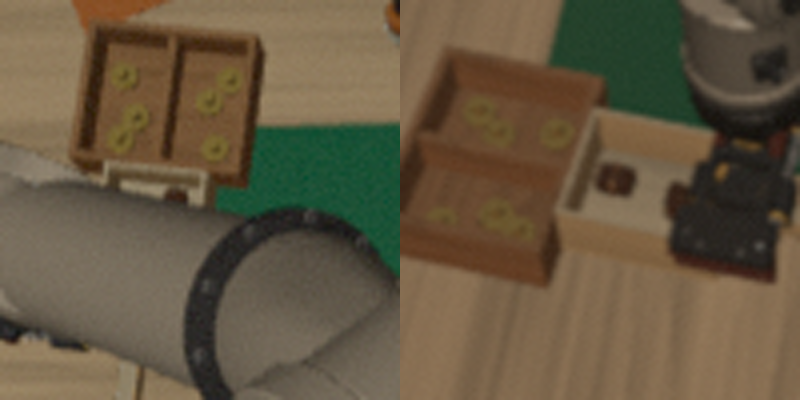

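Flush in both views. I go straight up.

Call:
step_arm(
  steps=[
    [0,0,-8,0,0,0],
    [0,0,-10,0,0,0],
    [0,0,-12,0,0,0],
    [0,0,-15,0,0,0],
    [0,0,-20,0,0,0],
    [0,0,-25,0,0,0],
    [0,0,-25,0,0,0],
    [0,0,-25,0,0,0],
    [25,0,-20,0,0,0],
    [25,0,-10,0,0,0],
    [0,0,0,0,0,0],
  ],
)

```text
clock: 25.77
tool_pos: [0.4443, 0.3069, 0.2039]
tool_rot: [-0.001, 0.059, 0.998, -0.001]
ft_force: [-0.1, 0.8, -0.2]
opening: 0.0342
```

Run:
```python
from h import *
p,r=rep()
a=look('top',['dish_front','tray_face','gate_foot_left','gate_foot_right'])
b=look('side',['dish_front','dish','tray_face'])
c=look('wrist',['dish','dish_grip','dish_front','tray_face','toggle0'])
im=[cv2.resize(c['pixels'][:,:,::-1],(512,320)),cv2.resize(b['pixels'][260:360,210:300,::-1],(288,320),interpolation=cv2.INTER_CUBIC)]
cv2.imwrite('pics/m11.png',np.hstack(im))
```

```text
t 25.7667 p [0.4443 0.3069 0.2039] yawx 173.24 down in tool [-0.0025  0.0015  1.    ] op 0.03418276213886124 F [-0.1  0.8 -0.2] T [ 0.05 -0.12 -0.  ]
top dish_front [0.2222 0.245  0.0237] 0.91 [250. 297.] tool [ 0.2151 -0.0873  0.1802]
top dish_front [0.6226 0.2819 0.0244] 0.73 [240. 174.] tool [-0.1781 -0.0031  0.1789]
top tray_face [0.6196 0.2829 0.0257] 0.58 [240. 174.] tool [-0.175  -0.0024  0.1776]
top gate_foot_left [ 0.6447 -0.1216  0.1027] 0.67 [364. 157.] tool [-0.2479 -0.4012  0.101 ]
top gate_foot_right [ 0.5663 -0.1476  0.099 ] 0.47 [373. 182.] tool [-0.1732 -0.4363  0.1049]
top gate_foot_right [0.6219 0.2853 0.0269] 0.4 [239. 174.] tool [-0.177   0.0002  0.1764]
side dish_front [0.2264 0.2454 0.024 ] 0.85 [398. 306.] tool [ 0.2114 -0.0843  0.177 ]
side dish_front [0.6239 0.2814 0.024 ] 0.82 [254. 304.] tool [-0.1786  0.0004  0.1741]
side dish [ 0.5706  0.2887 -0.001 ] 0.72 [273. 312.] tool [-0.1249  0.0012  0.1994]
side dish [0.2095 0.2941 0.0022] 0.6 [403. 326.] tool [ 0.2341 -0.038   0.1987]
side tray_face [0.6213 0.2828 0.0265] 0.68 [254. 304.] tool [-0.1758  0.0015  0.1716]
wrist dish_grip [0.4715 0.2997 0.0291] 0.59 [319. 204.] tool [-0.0255 -0.0008  0.17  ]
wrist dish_front [0.6256 0.2839 0.0218] 0.82 [321. 304.] tool [-0.1805  0.0025  0.1763]
wrist tray_face [ 0.5917  0.4839 -0.005 ] 0.37 [453. 259.] tool [-0.1225  0.197   0.2026]
wrist toggle0 [0.5514 0.291  0.0193] 0.72 [320. 257.] tool [-0.106   0.0005  0.1793]
wrist toggle0 [0.5244 0.297  0.0138] 0.64 [322. 237.] tool [-0.0785  0.0031  0.1849]
```

View pics/m11.png

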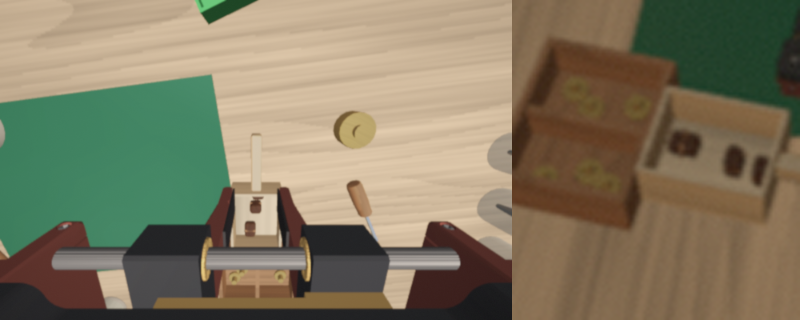

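The side crop shows all three toggles in the dish, at (685,143), (735,160) and (760,170). The dish is butted flush on the tray, the gate is shut and the gripper is clear. I hand the job in.

```bash
python3 -c "
from rig import close_job
print(close_job())"
```

```text
the job is handed in; nothing more can be done
None
```

The job is handed in at about 26 s of the 59 s allowed. I got no verdict back, so what follows is from my own checks.

**What I did:** I gripped the wooden dish by its handle and lifted the gate's feet with its rim, by about 40 mm going by the arm's height. I then let the gate shut and set the dish against the tray, pushing until the tray pushed back with about 7 N. After that I let go and raised the gripper clear.

**Last checks:**
- **Toggles:** the final side picture shows all three in the dish.
- **Flush fit:** the marked end of the dish and the tray face agree within about 3 mm, which is within the networks' own error. The push-back force is the stronger sign that no gap is left. Sideways the dish is only a few mm off the middle. The dish and tray directions differ by about 0.2° (grip direction against my estimate of the tray's).
- **Gate:** both feet are back at about 0.10 m, which is shut.
- **Gripper:** it ended clear, about 0.2 m up.

**Did not go as planned:**
- **First grasp:** it closed on only the top few mm of the handle and pushed the dish about 9 mm along the bench. I opened, levelled and gripped again properly.
- **Under the chute:** I could see only two of the three toggles at that point. The third showed only after I let go.
- **Other things on the bench:** I did not measure them again at the end. I kept clear of them and felt no unexpected force.

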